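Load the hanging basket into the ultrasonic bath

ROBOT

A 6-joint arm with a two-finger parallel gripper is mounted at the origin on the work surface. World frame = base frame: x ahead of the robot, y to its left, z up, the work surface at z = 0. Lengths are in mm, angles in rad, forces in N, time in s.
With the tool pointing down it reaches from about 350 to 975 mm from the base axis. Payload 7.1 kg.
Tool frame: the origin (TCP) lies on the front face of the gripper's body, between the roots of the fingers; the fingertips stand 80 mm ahead of it and the grasp point (between the pads) lies 61 mm ahead of it (env.tips_ahead is the distance from the TCP to the fingertips, in mm); z points along the fingers, y is the line along which they close (so a half turn about z gives the same grasp; the last joint's range is limited). The gripper opens to 88 mm and grips with 3 to 60 N. Pads are 20 mm wide; open, the fingers measure 115 mm over their backs; the gripper's body (75 mm by 178 mm) begins 61 mm behind the grasp point.
Start: joints at [-1.229, 0.423, 1.63, -0, 1.089, -0.019], TCP at [220.656, -584.736, 302.675] pointing down, gripper open.
Joint ranges: [-3, 3], [-0.9, 2.11], [0.09, 2.58], [-1.31, 4.45], [0.11, 2.69], [-2.54, 2.54]. Speed limits (rad/s): [2.39, 2.39, 3.01, 3.14, 3.14, 3.14].

INTERFACE

Orientations are given as a unit quaternion [x, y, z, w].
In Python, from station import env, set_gripper, viewer, workorder gives the robot as it stands. Calls block until the motion is done:
- env.reach(position, orientation): joint-space move of the TCP to a pose.
- env.move_l(position, rot=None, rate=150, f_stop=None): straight line of the TCP; rot=None keeps the orientation; rate is the mean speed in mm/s. With f_stop (N) it stops when the force on the tool has changed by that much, and returns True; else False.
- env.move_joints(angles): joint-space move.
- set_gripper(opening): finger opening in mm; the grip force is fixed at half the most; returns when the fingers have stopped.
- env.hold(seconds).
- env.ik(position, orientation): joint angles nearest the present ones, or None.
- env.read_state(): the state.
- viewer.camera(name): name is "scene" or "top" or "wrist"; returns the picture (480x640x3 uint8, blue, green, red); there is no depth.
- viewer.camera_params(name): a dict with "fx", "fy", "cx", "cy" (pixels), "pose" (4x4, takes a point from camera to world coordinates); the wrist camera has in their place "tool_from_camera" (4x4, takes a point from camera to tool coordinates, whose origin is the TCP and whose axes are the flange's). Camera axes: x right, y up, looking along -z (the intrinsics and any distortion apply to the point x, -y, -z); pixel columns grow to the right and rows downward; lengths in mm; the calibration is good to about 2 mm. The wrist camera is an equidistant fisheye: a pixel r from the principal point sees the ray r / f radians off the axis. A picture is of the moment at which its call begins: read the wrist's pose just before it. camera_params takes no time and is no camera call.
A pose or a line that the arm cannot do raises env.IKError and nothing moves.
- workorder.sign_off(): hands the job in; it is judged then, once.
The state is a dict: "time_s": time; "qpos": joint angles; "dq": joint speeds; "tau": joint torques, N m; "tool_pos": TCP position; "orientation": TCP orientation; "force": force on the tool from outside, world axes, zero at the start; "wrist_torque": the same for the moment, N m; "width": finger opening in mm; "grip_force": force on a finger pad.
Only numpy, scipy, OpenCV 4.12 (cv2) and the standard library are available. Lean on these libraries where they do the work, as an engineer would, in place of code of your own. Each camera call takes 0.05 s, during which the arm holds its last target. There are 200 camera calls.

TASK

Take the strainer basket with the orange grip off the hook it hangs on, and lower it gently into the open tank of the empty ultrasonic bath so that it stands upright and free on the tank's floor; set it down, do not drop it. Leave the blue-gripped basket hanging and do not disturb anything else.

Things in the scene. Friction and masses are not known exactly. Their poses are not given: they have to be found in the camera images.
- basket: Steel strainer cup with ORANGE grip, 0.16 kg, hanging upright. Origin: centre of underside. Cup 56 mm wide, 42 tall. Flat bail (strap 12 wide along x, 3 thick) rises at y = +-27.5 (59 over all) to z = 87 mm, then slopes to a peak at z = 110 over the centre; the hook's peg runs along x under the peak. Grip on the peak: block 22 (x) by 16 (y), z = 120 to 154 mm.
- spare: the same kind of basket with a BLUE grip, hanging on the other stand; to be left hanging. Origin and axes as for the basket.
- stand_a: Stand where the orange-gripped basket hangs, fixed. White base 115 x 90 x 12 mm; origin on the table under the hanging basket's centre. x points to the steel post (12 mm thick, 174 tall, at x = 50 mm); the hook opens to -x. Its peg (round, 8 mm thick, axis 170 mm high) runs level from the post to x = -26, then turns up, ending 186 mm high at x = -34 mm.
- stand_b: the stand on which the blue-gripped basket hangs, built like stand_a with the same origin and axes.
- stand_a_seat (a point): point on the axis of stand_a's peg where the basket hangs, 170 mm above the table.
- bath: fixed white ultrasonic bath with a red stripe, 160 (x) x 180 (y) x 115 mm tall, origin on the table under its centre. Its open steel tank in the middle is 100 (x) x 120 (y) mm inside and 65 mm deep; rim 115 mm above the table.
- tank_floor (a point): centre of the tank's floor, 50 mm above the table; axes as the bath's.
- jar: bystander: jar with yellow lid, 54 mm across, 60 mm tall, origin at the centre of its underside.
- bottle: bystander: white bottle 40 mm across, 110 mm tall, origin at the centre of its underside.
- pan: bystander: grey case pan 110 x 160 x 45 mm, origin at the centre of its underside.
There are look-alikes about, which are no part of the job. What is shaped like the stand_a but brown is not meant.

How it is judged:
By the outcome, as a careful person would: the job done as asked, in the order asked, and still so for the second after the job is handed in, with the robot touching nothing.
It also fails if it takes over 51 s, if anything falls off the work surface, if the arm or the gripper's body presses on something with over 40 N, if the wrist force passes 120 N, or if a joint passes its speed limit or range.

## Working session

There is one attempt and no reset: what is moved stays moved. The work goes in short steps, each a Python script; the robot and the scene stay as the last script left them, time stands still between calls to the robot, and variables do not carry over. Pictures are saved under pics/ and viewed, at most 10 in all, crops included, and the job is handed in when it is done.

```bash
mkdir -p pics; ls; python3 - <<'E'
from station import env, viewer
import cv2
for n in("scene","top"):
    cv2.imwrite(f"pics/{n}1.png",viewer.camera(n)); p=viewer.camera_params(n); print(n,p)
print(env.read_state()['orientation'], viewer.camera_params("wrist"))
E
```

```text
pics
scene {'fx': 582.6574475796924, 'fy': 582.6574475796924, 'cx': 323.2950029076052, 'cy': 234.04419624080734, 'pose': array([[-4.28603169e-01, -6.06689714e-01,  6.69497509e-01,
         1.57908608e+03],
       [ 9.03324157e-01, -2.73431969e-01,  3.30515395e-01,
         5.40397891e+02],
       [-1.74582684e-02,  7.46433218e-01,  6.65231283e-01,
         1.09810367e+03],
       [ 0.00000000e+00,  0.00000000e+00,  0.00000000e+00,
         1.00000000e+00]])}
top {'fx': 552.9570928678145, 'fy': 552.9570928678145, 'cx': 314.29595320246204, 'cy': 240.00906043694533, 'pose': array([[-2.99929901e-02,  9.86434744e-01, -1.61390569e-01,
         4.56400988e+02],
       [-9.99348087e-01, -3.28395774e-02, -1.49987874e-02,
         5.76074916e+01],
       [-2.00953231e-02,  1.60835498e-01,  9.86776632e-01,
         1.27067493e+03],
       [ 0.00000000e+00,  0.00000000e+00,  0.00000000e+00,
         1.00000000e+00]])}
[ 9.83771453e-01  1.79424717e-01 -1.12333724e-04 -6.96973201e-04] {'fx': 371.64829954431775, 'fy': 371.64829954431775, 'cx': 323.1736320877473, 'cy': 238.59921427618835, 'tool_from_camera': array([[-1.10997172e-04,  9.65829864e-01,  2.59176891e-01,
         7.06144945e+01],
       [ 9.99999942e-01,  1.90624826e-04, -2.82100707e-04,
         4.30690892e-01],
       [-3.21866837e-04,  2.59176845e-01, -9.65829829e-01,
        -8.19479104e+01],
       [ 0.00000000e+00,  0.00000000e+00,  0.00000000e+00,
         1.00000000e+00]])}
```

View pics/scene1.png

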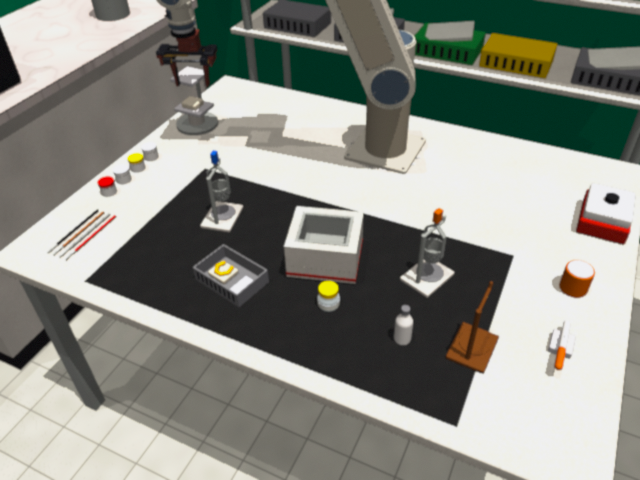

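View pics/top1.png

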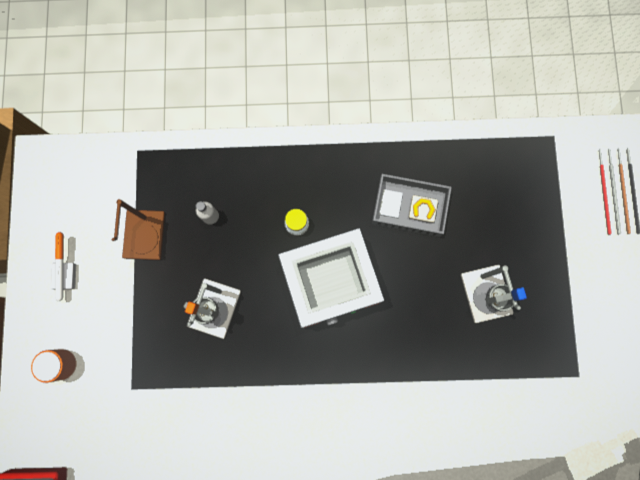

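Scene view: the orange grip is at (438,215) on the white stand with base (428,277). Look-alikes are the blue basket (214,157), the brown stand (475,340), the orange mug (577,275) and the orange-handled tool (561,350). In the top view the orange grip is at (190,308), the bath at (331,278) and the blue grip at (521,294). I choose the orange grip on the white stand and check it in a close crop.

```bash
python3 - <<'E'
import cv2,numpy as np
t=cv2.imread("pics/top1.png");s=cv2.imread("pics/scene1.png")
a=cv2.resize(t[270:345,170:250],None,fx=5,fy=5,interpolation=cv2.INTER_CUBIC)
b=cv2.resize(s[200:300,395:460],None,fx=3.75,fy=3.75,interpolation=cv2.INTER_CUBIC)
c=cv2.resize(t[220:335,270:390],None,fx=3.1,fy=3.1,interpolation=cv2.INTER_CUBIC)[:, :]
H=max(x.shape[0] for x in(a,b))
f=lambda x:cv2.copyMakeBorder(x,0,H-x.shape[0],0,0,cv2.BORDER_CONSTANT)
cv2.imwrite("pics/crop1.png",np.hstack([f(a),f(b)])); print(a.shape,b.shape)
cv2.imwrite("pics/crop2.png",cv2.resize(t[220:335,270:390],None,fx=5,fy=5,interpolation=cv2.INTER_CUBIC))
E
```

```text
(375, 400, 3) (375, 244, 3)
```

View pics/crop1.png

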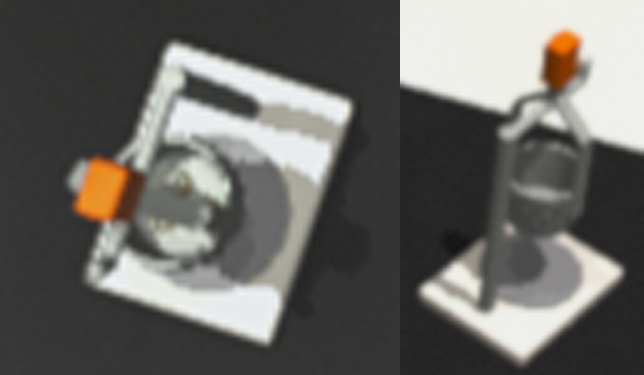

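View pics/crop2.png

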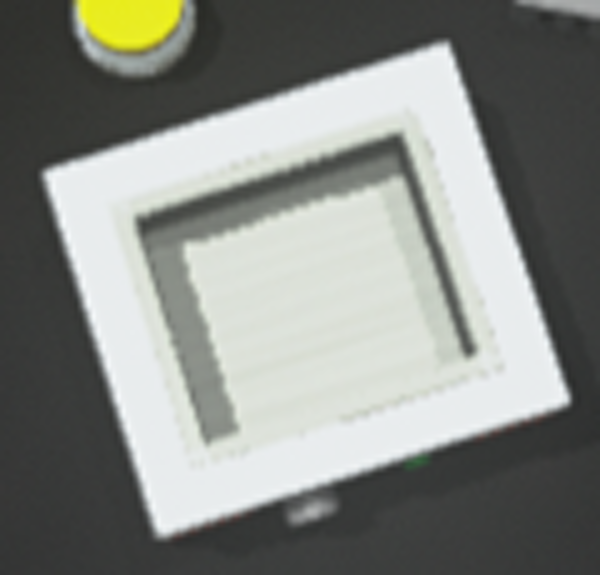

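The close crop confirms an orange grip on a basket hanging on the white stand. The post top is at crop (174,75) and the peg tip at (95,275). The second crop shows the bath rim corners clearly.

```bash
cat > h.py <<'E'
import numpy as np
from station import env, viewer, set_gripper
from scipy.spatial.transform import Rotation as R
def ray(n,u,v):
    p=viewer.camera_params(n);T=p['pose'];d=T[:3,:3]@np.array([(u-p['cx'])/p['fx'],-(v-p['cy'])/p['fy'],-1]);return T[:3,3],d
def atz(n,u,v,z):
    o,d=ray(n,u,v);return (o+d*(z-o[2])/d[2])[:2]
def tri(a,b):
    o,d=zip(ray(*a),ray(*b))if 0 else ((ray(*a)[0],ray(*b)[0]),(ray(*a)[1],ray(*b)[1]))
    A=np.stack([d[0],-d[1]],1);s=np.linalg.lstsq(A,o[1]-o[0],rcond=None)[0]
    p,q=o[0]+s[0]*d[0],o[1]+s[1]*d[1];return (p+q)/2,np.linalg.norm(p-q)
E
python3 - <<'E'
from h import *
np.set_printoptions(precision=1,suppress=True)
ca=lambda u,v:(170+u/5,270+v/5)
cb=lambda u,v:(395+(u-400)/3.75,200+v/3.75)
print("grip",tri(("top",*ca(109,190)),("scene",*cb(561,60))))
P=np.array([atz("top",*ca(u,v),12) for u,v in((172,42),(352,104),(270,343),(88,280))])
print("base",P,P.mean(0),[np.linalg.norm(P[i]-P[i-1]) for i in range(4)])
x=(P[0]+P[1]-P[2]-P[3]);print("yaw x",np.degrees(np.arctan2(x[1],x[0])))
pt=atz("top",*ca(174,75),174);tp=atz("top",*ca(95,275),186);d=pt-tp;print("post",pt,"tip",tp,np.linalg.norm(d),np.degrees(np.arctan2(d[1],d[0])))
x/=np.linalg.norm(x);print("seat from post",pt-50*x,"from tip",tp+34*x)
c2=lambda u,v:(270+u/5,220+v/5)
B=np.array([atz("top",*c2(u,v),115) for u,v in((448,40),(570,402),(158,538),(44,172))])
print("bath",B,B.mean(0),[np.linalg.norm(B[i]-B[i-1]) for i in range(4)])
for e in(B[0]-B[1],B[3]-B[2],B[3]-B[0],B[2]-B[1]):print(np.degrees(np.arctan2(e[1],e[0])))
E
```

```text
grip (array([505.9, 315.3, 200.9]), np.float64(2.2041927384954247))
base [[581.6 331. ]
 [550.6 248.6]
 [444.5 286.5]
 [475.  368.9]] [512.9 308.7] [np.float64(113.1544275191793), np.float64(88.02338982247306), np.float64(112.72556196752313), np.float64(87.87194417067985)]
yaw x -19.597080970026028
post [552.3 295. ] tip [474.2 323.1] 82.9526025988633 -19.831427921177443
seat from post [505.2 311.8] from tip [506.3 311.7]
bath [[668.  -21.7]
 [513.6 -65.7]
 [463.1 106.9]
 [617.1 151. ]] [565.5  42.6] [np.float64(180.07405968923743), np.float64(160.5094529688914), np.float64(179.80665448267067), np.float64(160.27817525835712)]
15.89172512336748
15.98661488785703
106.41629639025017
106.34330667480286
```

Sizes and heights match: base 113x88, bath 180x160, grip centre z 201, and the seat agrees within 1 mm. I'll go up, swing above the grip and look with the wrist camera.

```bash
cat >> h.py <<'E'
def down(deg): return (R.from_euler('z',deg,degrees=True)*R.from_euler('x',180,degrees=True)).as_quat()
def wpix(p,T):  # world point -> wrist pixel; T tool pose
    c=viewer.camera_params("wrist");M=np.linalg.inv(T@c['tool_from_camera']);q=M[:3,:3]@p+M[:3,3]
    x,y,z=q[0],-q[1],-q[2];r=np.hypot(x,y);th=np.arctan2(r,z);return c['cx']+c['fx']*th*x/r,c['cy']+c['fy']*th*y/r
def toolT():
    s=env.read_state();T=np.eye(4);T[:3,:3]=R.from_quat(s['orientation']).as_matrix();T[:3,3]=s['tool_pos'];return T
E
python3 - <<'E'
from h import *
import cv2
s=env.read_state();p=np.array(s['tool_pos'])
env.move_l([p[0],p[1],430],rate=200)
print(env.ik([506,313,350],down(-19.7)))
env.reach([506,313,430],down(-19.7))
env.move_l([506,313,340],rate=150)
T=toolT();im=viewer.camera("wrist")
pk=lambda p:np.round(wpix(np.array(p,float),T)).astype(int)
a=np.radians(-19.7);X=np.array([np.cos(a),np.sin(a)]);Y=np.array([-X[1],X[0]])
for sx,sy in((11,8),(11,-8),(-11,8),(-11,-8)):
    q=np.array([506,313])+sx*X+sy*Y; cv2.circle(im,tuple(int(v) for v in pk([*q,218])),2,(255,0,255),-1)
cv2.imwrite("pics/w1.png",im);s=env.read_state();print(s['time_s'],s['tool_pos'],s['qpos'],pk([506,313,218]))
E
```

```text
[ 5.33965346e-01  3.28903049e-01  1.65506153e+00 -4.44089210e-16
  1.15762808e+00  2.44859154e+00]
4.975 [506.60174259 313.23649708 341.17450982] [ 5.33801037e-01  3.38037657e-01  1.66331963e+00 -2.31939991e-05
  1.13823634e+00  2.44852182e+00] [323 266]
```

View pics/w1.png

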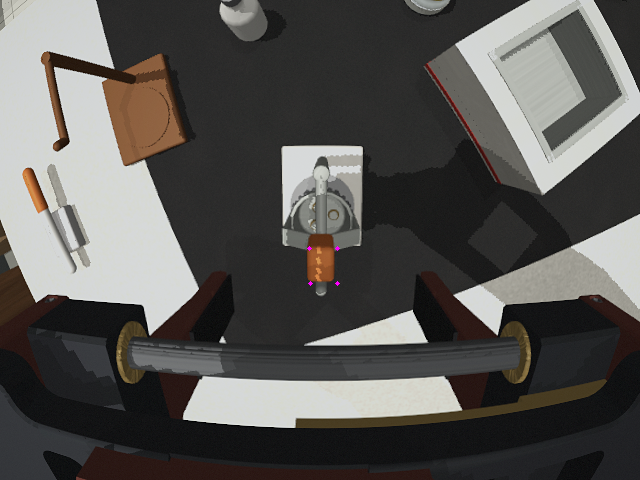

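The wrist view shows the orange grip top at about (320,264), against a predicted (323,266), so it agrees to about 1.5 mm. Joint 6 is near its limit here, so I'll take the half-turn grasp, then descend, grip and lift slightly.

```bash
python3 - <<'E'
from h import *
import cv2
q=list(env.read_state()['qpos']);q[5]-=np.pi;env.move_joints(q)
G=[506.4,314.2]
env.move_l([*G,320],rot=down(160.3),rate=80)
st=lambda:(lambda s:print(round(s['time_s'],2),np.round(s['tool_pos'],1),np.round(s['force'],1),np.round(s['wrist_torque'],2),s['width'],s['grip_force']))(env.read_state())
T=toolT();im=viewer.camera("wrist");st()
a=np.radians(-19.7);X=np.array([np.cos(a),np.sin(a)]);Y=np.array([-X[1],X[0]])
for sx,sy in((11,8),(11,-8),(-11,8),(-11,-8)):
    u,v=wpix(np.array([*(np.array(G)+sx*X+sy*Y),218.]),T);cv2.circle(im,(int(round(u)),int(round(v))),2,(255,0,255),-1)
cv2.imwrite("pics/w2.png",im)
hit=env.move_l([*G,263],rate=50,f_stop=8);print(hit);st()
E
```

```text
8.09 [506.3 314.2 319.5] [ 0.6  0.7 -0.2] [ 0.05 -0.17 -0.03] 87.68057974277744 0.0
False
9.38 [506.6 314.3 263.4] [ 0.2 -0.3  0.4] [ 0.01 -0.09 -0.  ] 87.86465107332548 0.0
```

View pics/w2.png

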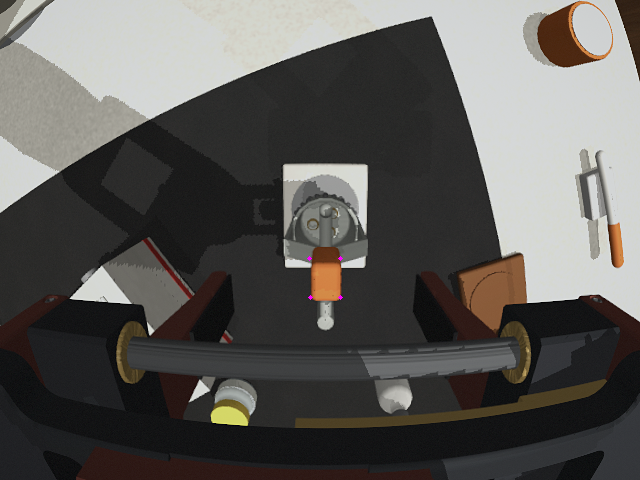

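The grip top spans about (312–341, 262–300) and lies inside the predicted corners, so it's centred. Now I close, lift and unhook toward -x of the stand.

```bash
cat >> h.py <<'E'
def st():
    s=env.read_state();print(round(s['time_s'],2),np.round(s['tool_pos'],1),np.round(s['force'],1),np.round(s['wrist_torque'],2),round(s['width'],1),round(s['grip_force'],1))
E
python3 - <<'E'
from h import *
import cv2
set_gripper(0);st()
p=env.read_state()['tool_pos'];x,y=p[:2]
r=env.move_l([x,y,p[2]+28],rate=40,f_stop=12);env.hold(.2);print(r);st()
if not r:
    a=np.radians(-19.7)
    r=env.move_l([x-75*np.cos(a),y-75*np.sin(a),p[2]+28],rate=60,f_stop=8);env.hold(.2);print(r);st()
im=viewer.camera("scene")
cv2.imwrite("pics/s2.png",cv2.resize(im[110:310,360:560],None,fx=3,fy=3,interpolation=cv2.INTER_CUBIC))
E
```

```text
10.48 [506.6 314.6 263.2] [ 1.3  4.  -0.7] [ 0.53 -0.32 -0.02] 15.8 30.0
False
11.54 [506.5 314.5 290.9] [-1.   0.1 -1.3] [ 0.02 -0.08 -0.01] 15.9 30.0
False
13.14 [436.2 339.8 291.1] [-0.6  0.3 -1.6] [ 0.07 -0.12 -0.02] 15.7 30.0
```

View pics/s2.png

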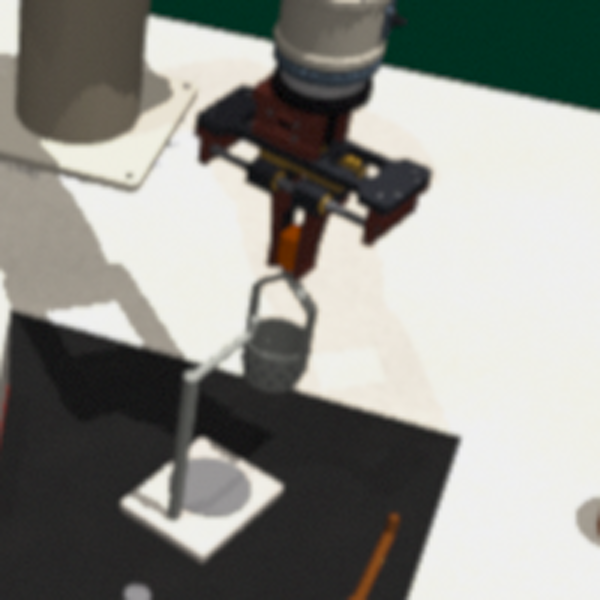

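Unhooked and hanging upright in the gripper, clear of the peg. Now I carry it high to the bath and lower it.

```bash
python3 - <<'E'
from h import *
import cv2
p=env.read_state()['tool_pos']
env.move_l([p[0],p[1],420],rate=120)
env.move_l([565.5,42.6,420],rate=150)
env.move_l([565.5,42.6,330],rate=120);env.hold(.2);st()
cv2.imwrite("pics/t2.png",cv2.resize(viewer.camera("scene")[140:300,240:400],None,fx=3.5,fy=3.5))
print(env.move_l([565.5,42.6,262],rate=60,f_stop=8));env.hold(.3);st()
E
```

```text
17.82 [565.8  42.6 330.8] [-0.2  0.3 -1.2] [ 0.01 -0.14  0.02] 16.0 30.0
False
19.46 [565.6  42.6 262.2] [ 0.6  0.2 -1.6] [ 0.07 -0.09 -0.01] 15.7 30.0
```

View pics/t2.png

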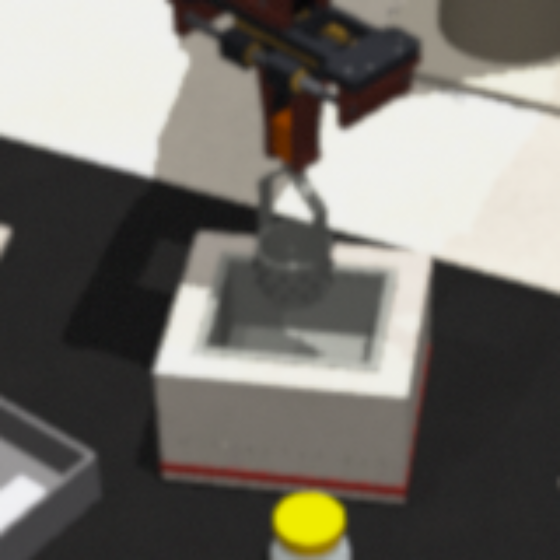

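The basket hangs upright over the tank opening, at about (292,265) in the crop. Now the slow descent to contact.

```bash
python3 - <<'E'
from h import *
r=env.move_l([565.5,42.6,240],rate=12,f_stop=3);print(r);env.hold(.2);st()
E
```

```text
True
20.91 [565.5  42.7 245.8] [-0.5  0.8  6. ] [ 0.09 -0.11  0.04] 16.0 30.0
```

```bash
python3 - <<'E'
from h import *
import cv2
p=env.read_state()['tool_pos']
env.move_l([p[0],p[1],p[2]+0.8],rate=5);env.hold(.2);st()
set_gripper(60);st()
env.move_l([p[0],p[1],380],rate=80);env.hold(.3);st()
w=viewer.camera("wrist");s=viewer.camera("scene")
a=cv2.resize(s[130:300,230:400],(500,500));b=cv2.resize(viewer.camera("top")[215:335,270:390],(300,300))
o=np.zeros((500,800,3),np.uint8);o[:,:500]=a;o[:300,500:]=b;o[300:,500:]=cv2.resize(s[130:330,180:480],(300,200));cv2.imwrite("pics/f.png",o)
E
```

```text
21.61 [565.4  42.7 246.4] [-0.2 -0.1 -0.8] [ 0.05 -0.14 -0.01] 16.0 30.0
22.44 [565.5  42.7 246.6] [-0.4 -0.1  0.1] [ 0.06 -0.19  0.01] 60.4 0.0
24.56 [565.5  42.7 379.9] [-0.2  0.2  0.2] [ 0.09 -0.19  0.03] 60.3 0.0
```

View pics/f.png

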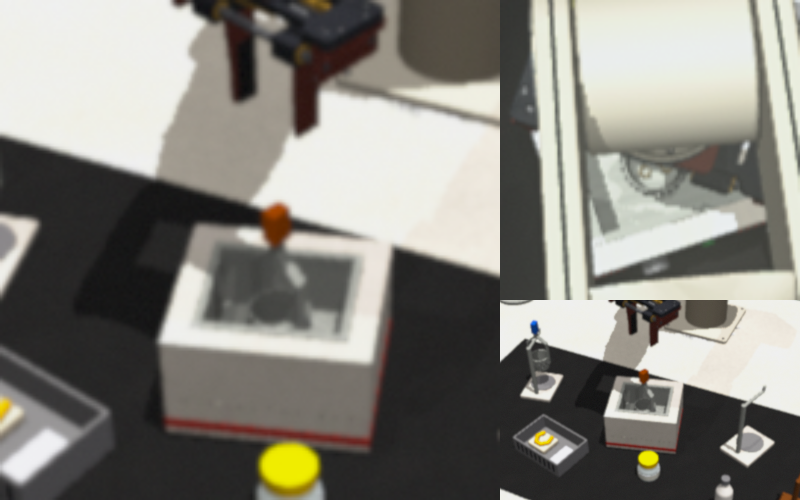

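The basket stands upright in the tank with its grip at (277,225) in the left panel. The fingers are clear, and the blue basket is still hanging.

```bash
python3 -c "
from station import workorder;print(workorder.sign_off())"
```

```text
the job is handed in; nothing more can be done
None
```

The orange-gripped basket is off its hook and stands upright and free on the tank floor, set down at about 25 s of the 51 s allowed; the blue-gripped basket still hangs, I saw nothing else disturbed, and the job is handed in (no verdict was returned).

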